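Turn the armadillo's tray and its cover board over together

ROBOT

A 6-joint arm with a two-finger parallel gripper is mounted at the origin on the work surface. World frame = base frame: x ahead of the robot, y to its left, z up, the work surface at z = 0. Lengths are in m, angles in rad, forces in N, time in s.
With the tool pointing down it reaches from about 0.35 to 0.85 m from the base axis. Payload 8.1 kg.
Tool frame: the origin (TCP) lies between the finger pads; the fingertips stand 14 mm ahead of it and the grasp point (between the pads) lies 5 mm behind it (robot.tip_reach is the z of the fingertips in the tool frame, in m); z points along the fingers, y is the line along which they close (so a half turn about z gives the same grasp; the last joint's range is limited). The gripper opens to 93 mm and grips with 3 to 60 N. Pads are 15 mm wide; open, the fingers measure 128 mm over their backs; the gripper's body (75 mm by 188 mm) begins 65 mm behind the grasp point.
Start: joints at [-1.249, 0.13, 1.488, -0, 1.523, -0.085], TCP at [0.237, -0.551, 0.233] pointing down, gripper open.
Joint ranges: [-2.96, 2.96], [-0.89, 2.26], [0.02, 2.5], [-1.34, 4.48], [0, 2.73], [-2.66, 2.66]. Speed limits (rad/s): [2.39, 2.39, 2.79, 3.14, 3.14, 3.14].

INTERFACE

Orientations are given as a rotation vector (axis times angle).
In Python, from plant import robot gives the robot as it stands. The module is installed in compiled form; this text tells all that it offers.
- The arm moves only by the shell command python3 -m handwheel 'ROWS' [FORCE]. ROWS is JSON, a list of rows, each a list of 7 numbers: the closure, from -1 (fully open) to 1 (shut), then the shift along the tool's x, y, z each as a share of 100 cm, from -1 to 1, then the turn, a rotation vector about the tool's x, y, z each as a share of 180 degrees, from -1 to 1. In form: [[grip, tx, ty, tz, rx, ry, rz], ...]. A call has 1 to 20 rows; each row is the pose to reach, as a shift and turn from the pose commanded when the call began, along the tool's axes at that moment, turning the shorter way round; what a row does not reach only later rows make up. A row lasts 1/8 s, in which the tool goes at most 62.5 mm and 10.7 degrees, less where a joint would pass 70% of its speed; a pose out of reach is approached as far as the arm can. A call with a number of a shift or a turn outside -1 to 1 is refused whole. A call with a gripper value outside its range is refused whole. The fingers move at their own pace and stop on an object; FORCE is the grip in N (left out, the last holds). Time passes only in rows, so rows that repeat a pose let the fingers close. It gives the time, the measured TCP pose, the force, the opening and the grip force at its end, in the units of the state.
- robot.read_state(): the state, without advancing time (a new reading comes with each control period).
- robot.read_camera(name): name is "scene" or "top" or "wrist"; returns a dict with "frame" (420x560x3 uint8, red, green, blue), "fx", "fy", "cx", "cy" (pixels), "rvec" (rotation vector, rad) and "tvec" (3), from world to camera coordinates, as OpenCV has them; the wrist camera has in their place "T_tool_cam" (4x4, takes a point from camera to tool coordinates, whose origin is the TCP and whose axes are the flange's). Camera axes: x right, y down, z forward; pixel columns grow to the right and rows downward; lengths in m; the calibration is good to about 2 mm. A picture is of the moment at which its call begins: read the wrist's pose just before it. There is no depth.
- robot.close_job(): hands the job in; it is judged then, once.
Trained networks look in a picture, given as the dict that the camera call returned (one of the last four; its "shot" number tells which), for a name from the list of things; names that differ only in an ending like _2 or _b are one class to them, and where a whole thing is asked for, a point or a joint stands for the part that bears it (a point fixed in the world has none). Each returns a list of dicts, best first, with "conf" (0 to 1); they miss things now and then, are a little off and sometimes report something else, mostly with a low value. They report only what shows in the picture. A call takes as long as a camera call. They do not tell look-alikes from the thing itself.
- robot.regions_of(picture, name): "mask" (420x560 bool, what is visible of it) and "rect" ([left, top, right, bottom] in pixels, round what is visible of it).
The state is a dict: "t": time; "q": joint angles; "dq": joint speeds; "joint_torque": joint torques, N m; "tool_pos": TCP position; "orientation": TCP orientation; "force": force on the tool from outside, world axes, zero at the start; "wrist_torque": the same for the moment, N m; "opening": finger opening in m; "gripper_force": force on a finger pad.
Only numpy, scipy, OpenCV 4.12 (cv2) and the standard library are available. Lean on these libraries where they do the work, as an engineer would, in place of code of your own. Each camera call takes 0.05 s, during which the arm holds its last target. There are 200 camera calls.

TASK

The clay armadillo lies on its back in a wooden tray, under a loose cover board, and the pair leans on the sloping rest. Grip tray and board together, lift them clear of the rest and turn the pair over as one, never letting the two shift on each other or gape. Set it back gently and squarely in the middle of the same rest, board now underneath and tray on top, the same ends of both standing fully down on the ledge, then let go; leave the owls and pots on the table where they stand.

Things in the scene. Friction and masses are not known exactly. Their poses are not given: they have to be found in the camera images.
- rest: Fixed wooden rest, base 120 x 120 mm, origin centre of its underside, z up. A flat slope, 120 mm wide, rises at 45 degrees towards the rest's -x (roughly the robot's left) 82 mm up from its foot; there a ledge stands square to it, 52 mm out. Behind the slope's top edge is free space for a finger under the overhanging pair.
- ledge: The rest's fixed ledge, 120 mm wide, 10 mm thick, at the slope's foot. Origin in the middle of the inner corner line; z points out along the ledge, square to the slope, x straight down the slope.
- rest_corner (a point): Middle of the inner corner line between slope and ledge: x = 25 mm, y = 0, z = 35 mm in the rest's frame.
- tray: Lower piece at the start: dark wooden block 135 x 110 x 28 mm (x, y, z), 0.18 to 0.28 kg, hollow 22 mm deep in its +z face at x -15 to 55, y -26 to 26 mm, solid elsewhere. Origin: centre of its closed face, which lies on the slope at the start; x points straight down the slope, the +x end stands on the ledge, the -x end overhangs the slope's top by 53 mm; z points up off the slope.
- tray_center (a point): Centre of the tray block: 14 mm along z from the tray's origin.
- board: Loose flat cover board, pale wood, 135 x 100 x 12 mm (x, y, z), 0.11 kg. Origin: centre of the face that lies on the tray: at z = 28 mm in the tray's frame, axes as the tray's. Its lower edge is on the ledge too. Nothing fastens board to tray: a stack 40 mm thick that only the grip holds together once lifted.
- armadillo: Burnished clay armadillo, 54 x 40 x 18.5 mm, 0.06 kg, on its back in the hollow and out of sight under the board. Origin: centre of its back; its z axis points out of its feet. It is loose with some 8 mm of play along x, 6 mm sideways and 3.5 mm under the board. After the turn it stands on the board.
- owl_a: Bystander, loose: black clay owl 82 mm tall, 54 mm across, on the table in front of the rest's ledge. Origin at its underside, as for the owl and pots below.
- owl_b: Bystander, loose: black clay owl 70 mm tall, 46 mm across, on the table beside the rest, on the robot's side.
- pot_a: Bystander, loose: ochre miniature cooking pot with two loop handles, 94 mm over the handles, 55 mm tall, on the table at the left.
- pot_b: Bystander, loose: ochre miniature cooking pot with two loop handles, 108 mm over the handles, 63 mm tall, on the table at the right.
There are look-alikes about, which are no part of the job. Of the things shaped like the tray, the wooden one is meant. Leave any blue look-alike of the rest alone.

How it is judged:
On the way:
1. tray and board, still together, are lifted clear of the rest (height (world z) of tray_center above 0.15 m and height (world z) of board above 0.14 m), for 0.2 s.
At the end, for the whole second after the job is handed in: Both z axes 135 degrees off vertical, square to the rest (0.15 rad); both pieces down on the ledge within 3.5 mm, board on the slope within 7 mm, middle within 20 mm; closed within 6 mm in gap, 10 mm in shift, armadillo inside; released, at rest (angle between tray's own z axis and vertical between 2.21 and 2.51 rad and angle between board's own z axis and vertical between 2.21 and 2.51 rad and x of tray_center in the frame of ledge between -0.071 and -0.064 m and x of board in the frame of ledge between -0.071 and -0.064 m and z of tray_center in the frame of ledge between 0.02 and 0.033 m and y of tray_center in the frame of rest between -0.02 and 0.02 m and angle between the y axis of tray and the y axis of rest, either way round below 0.15 rad and z of board in the frame of tray between 0.022 and 0.034 m and x of board in the frame of tray between -0.01 and 0.01 m and y of board in the frame of tray between -0.01 and 0.01 m and z of armadillo in the frame of board between -0.026 and -0.01 m and x of armadillo in the frame of tray between -0.015 and 0.055 m and linear speed of each of tray, board below 0.02 m/s); the robot touches nothing.
It fails at once if the turned pair is let go while still more than 8 mm above the ledge (angle between tray's own z axis and vertical above 1.8 rad and contact force between the fingers and tray below 0.1 N and contact force between the fingers and board below 0.1 N and x of tray_center in the frame of ledge below -0.0755 m).
It fails at once if the pair is banged or pressed hard on to the ledge (over 100 N) (contact force between any of tray, board and ledge above 100 N).
It fails at once if board and tray shift on each other by more than 14 mm or gape by more than 8 mm (not (z of board in the frame of tray above 0.02 m) or not (z of board in the frame of tray below 0.036 m) or not (x of board in the frame of tray above -0.014 m) or not (x of board in the frame of tray below 0.014 m) or not (y of board in the frame of tray above -0.014 m) or not (y of board in the frame of tray below 0.014 m) or angle between the z axis of board and the z axis of tray, either way round above 0.15 rad).
It fails at once if an owl or a pot on the table is moved by more than 25 mm or tipped (distance of any of owl_a, owl_b, pot_a, pot_b from where it was at the start of the episode above 0.025 m or angle between any of owl_a, owl_b, pot_a, pot_b's own z axis and vertical above 0.4 rad).
It also fails if it takes over 54 s, if anything falls off the work surface, if the arm or the gripper's body presses on something with over 40 N, if the wrist force passes 120 N, or if a joint passes its speed limit or range.

## Working session

There is one attempt and no reset: what is moved stays moved. The work goes in short steps, Python scripts to look and compute and a shell command to move; the robot and the scene stay as the last step left them, time stands still between calls to the robot, and variables do not carry over. Pictures are saved under pics/ and viewed, at most 10 in all, crops included, and the job is handed in when it is done.

```bash
mkdir -p pics; cat > h.py <<'E'
import numpy as np, cv2
from plant import robot
from scipy.spatial.transform import Rotation as R
def save(p,n): cv2.imwrite('pics/'+n, p['frame'][:,:,::-1])
E
python3 - <<'E'
from h import *
ps=[robot.read_camera(n) for n in('scene','top')]
cv2.imwrite('pics/a.png',cv2.resize(np.vstack([p['frame'] for p in ps])[:,:,::-1],None,fx=.71,fy=.71))
for p in ps:
  print(p['fx'],p['cx'],p['cy'],p['rvec'],p['tvec'])
  for n in('rest','tray','board','owl_a','pot_a'):
    for r in robot.regions_of(p,n): print(n,round(r['conf'],2),r['rect'],r['mask'].sum())
print(robot.read_state())
save(ps[0],'s0.png');save(ps[1],'t0.png')
E
```

```text
416.1660820927876 283.881201708063 217.04224046730585 [ 0.66883377  2.80134189 -0.85298995] [ 0.43476542 -0.14769452  1.32997259]
rest 0.94 [365.0, 221.6, 427.6, 288.3] 2542
rest 0.92 [186.3, 171.5, 239.2, 229.5] 1992
rest 0.77 [257.5, 223.7, 316.7, 293.1] 1068
tray 0.98 [261.0, 177.1, 309.6, 225.0] 1606
tray 0.98 [245.5, 317.5, 315.8, 379.3] 2853
tray 0.78 [265.1, 235.6, 320.9, 269.3] 644
tray 0.4 [261.2, 228.3, 319.4, 262.7] 981
board 0.94 [266.3, 227.1, 322.4, 262.8] 987
owl_a 0.95 [225.9, 225.6, 247.1, 251.0] 427
owl_a 0.63 [319.8, 225.8, 337.5, 245.6] 277
pot_a 0.77 [217.2, 119.1, 250.8, 146.4] 617
pot_a 0.67 [339.8, 329.3, 371.2, 372.0] 812
pot_a 0.26 [264.1, 235.3, 325.1, 272.2] 726
pot_a 0.24 [264.6, 229.1, 320.6, 260.8] 966
438.8426194799419 274.9253546471252 209.50684281194674 [ 2.08878001 -2.12934118  0.21591829] [0.01904075 0.50018479 1.01977967]
rest 0.74 [316.9, 125.0, 373.1, 181.2] 2694
rest 0.71 [219.2, 169.7, 268.3, 230.9] 681
rest 0.69 [158.1, 284.4, 217.7, 343.6] 2703
tray 0.88 [286.0, 210.1, 344.6, 261.8] 2559
tray 0.84 [196.2, 172.4, 259.8, 226.4] 632
tray 0.6 [1
[... 228 characters left out ...]
9.3, 453.0, 231.9] 968
{'t': 0.6, 'q': array([-1.24939412e+00,  1.30401733e-01,  1.48816111e+00, -2.94135890e-05,
        1.52301096e+00, -8.53856115e-02]), 'dq': array([ 0.00170998,  0.00030809,  0.00109416,  0.00129309, -0.00176002,
        0.00058221]), 'joint_torque': array([-8.37266248e-05, -5.59405231e+01, -4.91802478e+01,  7.69850565e-02,
        2.28866050e-02, -9.59053551e-06]), 'tool_pos': array([ 0.23742075, -0.55104596,  0.23265557]), 'orientation': array([ 3.07681179e+00,  6.34581917e-01, -4.23420863e-05]), 'force': array([ 0.67962237, -0.3795872 ,  0.52030952]), 'wrist_torque': array([ 0.01136063,  0.04356763, -0.01500484]), 'gripper_force': 0.0, 'opening': 0.09295678863403706}
```

View pics/a.png

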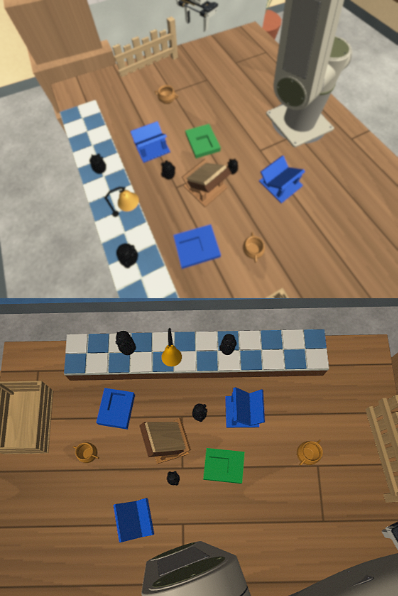

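Candidates in the top picture are the blue rests (345,153) and (188,314), the blue tray (162,156), the green tray (315,236), and the wooden pair on the wooden rest at (232,198). By the description it's the wooden pair. I'll check it in one close crop.

```bash
python3 - <<'E'
from h import *
s=cv2.imread('pics/s0.png')[205:305,215:350];t=cv2.imread('pics/t0.png')[155:275,185:305]
a=cv2.resize(s,(405,300),interpolation=3);a=cv2.resize(a,(540,400));b=cv2.resize(t,(400,400),interpolation=3)
cv2.imwrite('pics/b.png',cv2.resize(np.hstack([a,b]),(799,340)))
E
```

```text
(no output)
```

View pics/b.png

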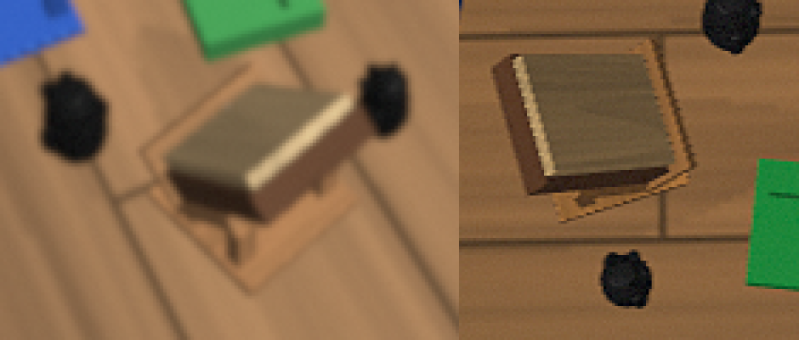

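```bash
cat > fit.py <<'E'
from h import *
from scipy.optimize import least_squares
s2=2**-.5; d=np.array([s2,0,-s2]); n=np.array([s2,0,s2]); C0=np.array([.025,0,.035])
def proj(p,X): return cv2.projectPoints(np.asarray(X,float),p['rvec'],p['tvec'],np.array([[p['fx'],0,p['cx']],[0,p['fx'],p['cy']],[0,0,1.]]),None)[0][:,0]
def toW(X,r): return R.from_euler('z',r[2]).apply(X)+[r[0],r[1],0]
E
python3 - <<'E'
from fit import *
ps=robot.read_camera('scene');pt=robot.read_camera('top')
X=np.array([C0-d*a+[0,y,0]+n*.04 for a,y in((.135,.05),(0,.05),(0,-.05),(.135,-.05))])
ut=np.array([(207.6,174.1),(250,173.4),(260.9,213.2),(218.2,217.1)])
us=np.array([(287.6,259.4),(264.4,251.2),(292.1,230),(317.9,232.9)])
def tri(a,b):
  f=lambda x:np.r_[proj(pt,[x])[0]-a,proj(ps,[x])[0]-b]
  return least_squares(f,[.5,.0,.1]).x
T=np.array([tri(a,b) for a,b in zip(ut,us)]);print(T)
f=lambda q:np.r_[(proj(pt,toW(X,q)+[0,0,q[3]])-ut).ravel(),(proj(ps,toW(X,q)+[0,0,q[3]])-us).ravel()]
q=least_squares(f,[T[:,0].mean(),T[:,1].mean(),-1.5,0]).x;print(q,f(q).round(1))
print('model',toW(X,q))
# other objects: base positions
for nm in('owl_a','pot_a'):
  for p in(pt,ps):
    M=R.from_rotvec(p['rvec']).as_matrix();c=-M.T@p['tvec']
    for r in robot.regions_of(p,nm):
      v,u=np.argwhere(r['mask']).mean(0); w=M.T@np.array([(u-p['cx'])/p['fx'],(v-p['cy'])/p['fx'],1]); l=(.035-c[2])/w[2]
      print(nm,round(r['conf'],2),(c+l*w).round(3))
E
```

```text
[[0.56281113 0.16128707 0.14902404]
 [0.58625982 0.07151623 0.06556127]
 [0.48846439 0.04495337 0.0608687 ]
 [0.46362008 0.13437183 0.15566734]]
[ 0.52391236  0.10812258 -1.30730991 -0.00384496] [-1.4  0.8 -0.1  2.1 -0.   0.4 -0.8 -0.2 -0.4 -1.6 -1.8  0.  -1.6 -0.2
 -0.4  0.7]
model [[0.56120231 0.16186458 0.15874369]
 [0.58606454 0.06969967 0.06328427]
 [0.48951576 0.04365485 0.06328427]
 [0.46465353 0.13581976 0.15874369]]
owl_a 0.72 [ 0.632 -0.007  0.035]
owl_a 0.71 [0.397 0.089 0.035]
owl_a 0.31 [0.518 0.156 0.035]
owl_a 0.76 [0.395 0.086 0.035]
owl_a 0.57 [ 0.632 -0.008  0.035]
owl_a 0.55 [0.494 0.393 0.035]
pot_a 0.9 [0.493 0.392 0.035]
pot_a 0.72 [ 0.477 -0.387  0.035]
pot_a 0.77 [ 0.477 -0.389  0.035]
pot_a 0.73 [0.496 0.394 0.035]
```

```bash
cat > plan.py <<'E'
from fit import *
Q=np.array([.5239,.1081,-1.3073])   # rest pose
Rr=R.from_euler('z',Q[2])
def tgt(s,nn,y=0,flip=1,up=0):
  """TCP pos + R for tool at slope coord s (m above corner), nn off slope; flip=+-1 sign of tool y along slope normal"""
  p=toW((C0-d*s+n*nn+[0,y,0])[None],Q)[0]+[0,0,up]
  z=Rr.apply(d); yv=flip*Rr.apply(n); return p,R.from_matrix(np.c_[np.cross(yv,z),yv,z])
def wrist(Rt,q1,phi,sg=1):
  M=(R.from_euler('y',phi).inv()*R.from_euler('z',q1).inv()*Rt*R.from_euler('z',-np.pi/2))
  a=M.as_euler('ZYZ'); out=[]
  for b in([a[0],a[1],a[2]],[a[0]+np.pi,-a[1],a[2]+np.pi]):
    out.append([(sg*b[0]+1.34)%(2*np.pi)-1.34,b[1],(b[2]+np.pi)%(2*np.pi)-np.pi])
  return np.round(out,2)
def rows(p,Rt,st):
  """shift and turn from the current pose in move units"""
  R0=R.from_rotvec(st['orientation']); return np.r_[R0.inv().apply(p-st['tool_pos'])/1.0,(R0.inv()*Rt).as_rotvec()/np.pi].round(4)
E
python3 - <<'E'
from plan import *
for f in(1,-1):
  p,Rt=tgt(.101,.02,flip=f);print(f,p,Rt.as_rotvec())
  for q1 in(.5,.75):
    for phi in(1.3,1.6,1.9): print(q1,phi,wrist(Rt,q1,phi).tolist())
st=robot.read_state()
for up in(.0,.15): print(rows(*tgt(.101+.15,.02,flip=1,up=up),st),rows(*tgt(.101+.15,.02,flip=-1,up=up),st))
E
```

```text
1 [0.51549356 0.13926166 0.12055992] [2.33942616 0.31001086 0.1284107 ]
0.5 1.3 [[-0.82, 1.93, 1.54], [2.32, -1.93, -1.6]]
0.5 1.6 [[-0.77, 1.72, 1.76], [2.37, -1.72, -1.38]]
0.5 1.9 [[-0.76, 1.5, 1.97], [2.38, -1.5, -1.17]]
0.75 1.3 [[-0.81, 2.1, 1.72], [2.33, -2.1, -1.42]]
0.75 1.6 [[-0.72, 1.89, 1.95], [2.42, -1.89, -1.19]]
0.75 1.9 [[-0.68, 1.66, 2.15], [2.46, -1.66, -1.0]]
-1 [0.51549356 0.13926166 0.12055992] [-0.36954691  2.78870137 -1.15511793]
0.5 1.3 [[-0.82, 1.93, -1.6], [2.32, -1.93, 1.54]]
0.5 1.6 [[-0.77, 1.72, -1.38], [2.37, -1.72, 1.76]]
0.5 1.9 [[-0.76, 1.5, -1.17], [2.38, -1.5, 1.97]]
0.75 1.3 [[-0.81, 2.1, -1.42], [2.33, -2.1, 1.72]]
0.75 1.6 [[-0.72, 1.89, -1.19], [2.42, -1.89, 1.95]]
0.75 1.9 [[-0.68, 1.66, -1.0], [2.46, -1.66, 2.15]]
[ 0.5437 -0.6289  0.006  -0.2495 -0.0179  0.0432] [ 0.5437 -0.6289  0.006   0.0263 -0.3664 -0.8846]
[ 0.5437 -0.6289 -0.144  -0.2495 -0.0179  0.0432] [ 0.5437 -0.6289 -0.144   0.0263 -0.3664 -0.8846]
```

```bash
python3 -m handwheel '[[-1,0.4,-0.263,-0.22,-0.06,0,0.01],[-1,0.4,-0.263,-0.22,-0.06,0,0.01],[-1,0.4,-0.263,-0.22,-0.06,0,0.01],[-1,0.4,-0.263,-0.22,-0.06,0,0.01],[-1,0.4,-0.263,-0.22,-0.06,0,0.01],[-1,0.4,-0.263,-0.22,-0.06,0,0.01],[-1,0.4,-0.263,-0.22,-0.06,0,0.01],[-1,0.4,-0.263,-0.22,-0.06,0,0.01],[-1,0.544,-0.629,-0.144,-0.25,-0.018,0.043],[-1,0.544,-0.629,-0.144,-0.25,-0.018,0.043],[-1,0.544,-0.629,-0.144,-0.25,-0.018,0.043],[-1,0.544,-0.629,-0.144,-0.25,-0.018,0.043],[-1,0.544,-0.629,-0.144,-0.25,-0.018,0.043],[-1,0.544,-0.629,-0.144,-0.25,-0.018,0.043],[-1,0.544,-0.629,-0.144,-0.25,-0.018,0.043],[-1,0.544,-0.629,-0.144,-0.25,-0.018,0.043],[-1,0.544,-0.629,-0.144,-0.25,-0.018,0.043],[-1,0.544,-0.629,-0.144,-0.25,-0.018,0.043]]' 
python3 - <<'E'
from plan import *
st=robot.read_state();p=robot.read_camera('wrist');print(st['q'],rows(*tgt(.251,.02,up=.15),st));print(p['T_tool_cam'],p['fx'],p['cx'],p['cy'])
save(p,'w0.png')
E
```

```text
t: 3.15
tool_pos: [0.4882, 0.2414, 0.3767]
orientation: [2.338, 0.311, 0.128]
force: [0.1, 0.0, 0.4]
opening: 0.0931
gripper_force: 0.0
[ 0.7814284   0.24332494  1.2938914  -0.72554327  1.95425773  1.92880289] [-0.0003 -0.0003 -0.0001  0.0005 -0.      0.0002]
[[-3.04238522e-04 -9.71029378e-01 -2.38959944e-01  6.57359692e-02]
 [ 9.99999951e-01 -2.76836414e-04 -1.48234955e-04 -8.72471937e-04]
 [ 7.77876818e-05 -2.38959977e-01  9.71029414e-01 -1.51602843e-01]
 [ 0.00000000e+00  0.00000000e+00  0.00000000e+00  1.00000000e+00]] 319.6153436716969 279.57477237882273 205.85222976720286
```

View pics/w0.png

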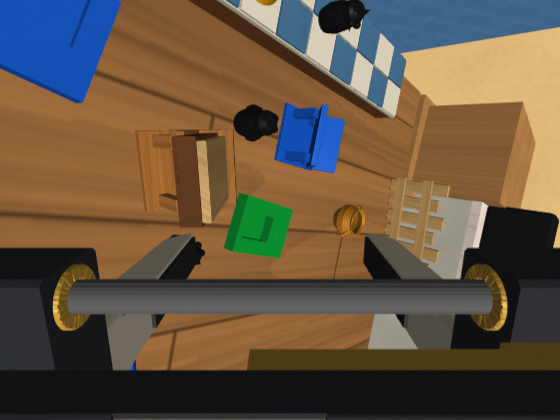

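```bash
python3 -m handwheel '[[-1,0,-0.106,0.106,0,0,0],[-1,0,-0.106,0.106,0,0,0],[-1,0,-0.106,0.106,0,0,0],[-1,0,-0.106,0.106,0,0,0],[-1,0,-0.106,0.106,0,0,0]]' 
python3 - <<'E'
from plan import *
st=robot.read_state();p=robot.read_camera('wrist');print(st['q'],rows(*tgt(.251,.02),st))
save(p,'w1.png')
T=np.eye(4);T[:3,:3]=R.from_rotvec(st['orientation']).as_matrix();T[:3,3]=st['tool_pos'];C=np.linalg.inv(T@p['T_tool_cam'])
p['rvec']=R.from_matrix(C[:3,:3]).as_rotvec();p['tvec']=C[:3,3]
import pickle;pickle.dump(p,open('w1.pkl','wb'))
for nn in(.028,.04,0):
  print(proj(p,toW(np.array([C0-d*.135+n*nn+[0,y,0] for y in((-.055,.055) if nn!=.04 else (-.05,.05))]),Q)))
im=p['frame'][80:270,130:400,::-1];cv2.imwrite('pics/w1c.png',cv2.resize(im,None,fx=2.9,fy=2.9,interpolation=3))
E
```

```text
t: 3.82
tool_pos: [0.4894, 0.2422, 0.2298]
orientation: [2.34, 0.308, 0.133]
force: [0.5, -0.1, -0.1]
opening: 0.0931
gripper_force: 0.0
[ 0.78122221  0.3247822   1.46635279 -0.67712682  1.75651567  2.1023051 ] [-0.0016 -0.0022  0.0024  0.     -0.0009 -0.0008]
[[287.11944171 265.74014781]
 [287.49231305 142.83636902]]
[[300.35634152 260.59780972]
 [301.8678311  148.90286028]]
[[256.39771013 265.81800707]
 [253.76027966 142.93123603]]
```

View pics/w1c.png

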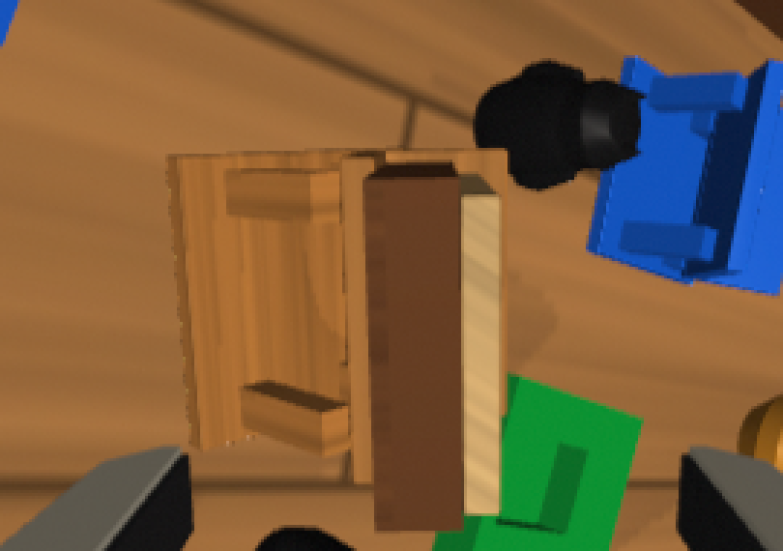

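```bash
python3 - <<'E'
from plan import *
import pickle
p=pickle.load(open('w1.pkl','rb'))
uw=np.array([(255.9,141.4),(259.7,262.8),(289,141.4),(289.7,262.8),(302,147.2),(302.4,256.9)])
X=np.array([C0-d*.135+n*a+[0,y,0] for a,y in((0,.055),(0,-.055),(.028,.055),(.028,-.055),(.04,.05),(.04,-.05))])
prior=np.array([*Q,-.002])
for free in(0,1):
  f=lambda q:np.r_[(proj(p,toW(X,q)+[0,0,q[3]])-uw).ravel(),(q-prior)/[.003,.003,.02,.002 if free else 1e-6]]
  q=least_squares(f,prior).x;print(q,f(q)[:12].round(1))
E
```

```text
[ 0.52670227  0.10433129 -1.29419186 -0.002     ] [-0.4  0.4 -0.6 -0.1 -0.2 -0.1 -0.3 -0.4  1.  -0.  -0.   0.3]
[ 0.52673336  0.10470956 -1.29372405 -0.00160945] [-0.4  0.3 -0.6  0.1 -0.2 -0.2 -0.3 -0.3  1.1 -0.1  0.   0.4]
```

```bash
sed -i 's/^Q=.*/Q=np.array([.5267,.1045,-1.294])/; s/+\[0,0,up\]/+[0,0,up-.001]/' plan.py; python3 - <<'E'
from plan import *
st=robot.read_state()
for s in(.18,.104): print(rows(*tgt(s,.0205),st))
E
```

```text
[-0.0013  0.0007  0.0773 -0.0002  0.002  -0.0039]
[-0.0009  0.0008  0.1533 -0.0002  0.002  -0.0039]
```

```bash
python3 -m handwheel '[[-1,-0.001,0.001,0.04,0,0.002,-0.004],[-1,-0.001,0.001,0.08,0,0.002,-0.004],[-1,-0.001,0.001,0.11,0,0.002,-0.004],[-1,-0.001,0.001,0.135,0,0.002,-0.004],[-1,-0.001,0.001,0.153,0,0.002,-0.004],[-1,-0.001,0.001,0.153,0,0.002,-0.004],[-1,-0.001,0.001,0.153,0,0.002,-0.004],[-1,-0.001,0.001,0.153,0,0.002,-0.004]]' 
python3 - <<'E'
from plan import *
st=robot.read_state();p=robot.read_camera('wrist');print(st['q'],rows(*tgt(.104,.0205),st))
save(p,'w2.png')
E
```

```text
t: 4.88
tool_pos: [0.5161, 0.1371, 0.1204]
orientation: [2.336, 0.329, 0.132]
force: [-0.3, 0.4, -0.3]
opening: 0.0931
gripper_force: 0.0
[ 0.62435115  0.31119989  1.70133114 -0.73049315  1.48762555  2.11668206] [ 0.0012  0.0013 -0.001   0.0003  0.0004  0.001 ]
```

View pics/w2.png

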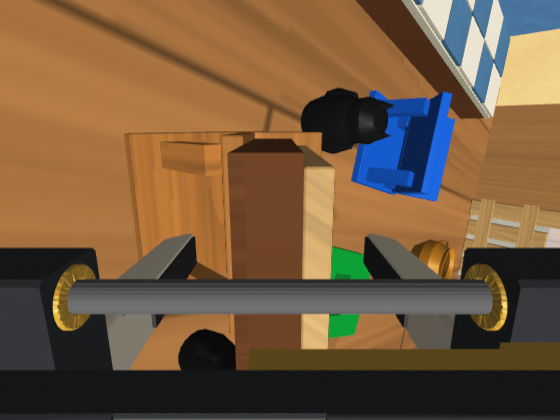

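The fingers straddle the pair: the end face spans x 229–335 (centre 282) and the fingertips centre on x 280. Next I close lightly.

```bash
python3 -m handwheel '[[0.2,0,0,0,0,0,0],[0.2,0,0,0,0,0,0],[0.2,0,0,0,0,0,0],[1,0,0,0,0,0,0],[1,0,0,0,0,0,0],[1,0,0,0,0,0,0]]' 8;python3 -m handwheel '[[1,0,0,0,0,0,0],[1,0,0,0,0,0,0],[1,0,0,0,0,0,0]]' 8
```

```text
t: 5.68
tool_pos: [0.5158, 0.1356, 0.1201]
orientation: [2.334, 0.328, 0.13]
force: [0.0, -0.5, -2.9]
opening: 0.0398
gripper_force: 8.0
t: 6.05
tool_pos: [0.5158, 0.1356, 0.1201]
orientation: [2.335, 0.327, 0.13]
force: [-0.4, -3.5, 5.0]
opening: 0.0397
gripper_force: 8.0
```

```bash
python3 -m handwheel '[[1,0,0,0,0,0,0],[1,0,0,0,0,0,0],[1,0,0,0,0,0,0],[1,0,0.002,-0.002,0,0,0],[1,0,0.006,-0.006,0,0,0],[1,0,0.012,-0.012,0,0,0],[1,0,0.02,-0.02,0,0,0],[1,0,0.03,-0.03,0,0,0],[1,0,0.04,-0.04,0,0,0],[1,0,0.05,-0.05,0,0,0],[1,0,0.06,-0.06,0,0,0],[1,0,0.07,-0.07,0,0,0],[1,0,0.08,-0.08,0,0,0],[1,0,0.09,-0.09,0,0,0],[1,0,0.1,-0.1,0,0,0],[1,0,0.1,-0.1,0,0,0],[1,0,0.1,-0.1,0,0,0],[1,0,0.1,-0.1,0,0,0]]' 60
python3 - <<'E'
from plan import *
st=robot.read_state();p=robot.read_camera('scene');print(st['q'])
cv2.imwrite('pics/s1.png',cv2.resize(p['frame'][140:310,200:360,::-1],None,fx=3,fy=3,interpolation=3))
E
```

```text
t: 8.3
tool_pos: [0.5159, 0.1363, 0.26]
orientation: [2.335, 0.329, 0.128]
force: [0.4, 0.3, -4.1]
opening: 0.0393
gripper_force: 60.0
[ 0.62329147  0.15190222  1.61147388 -0.7322127   1.67566063  1.9480241 ]
```

View pics/s1.png

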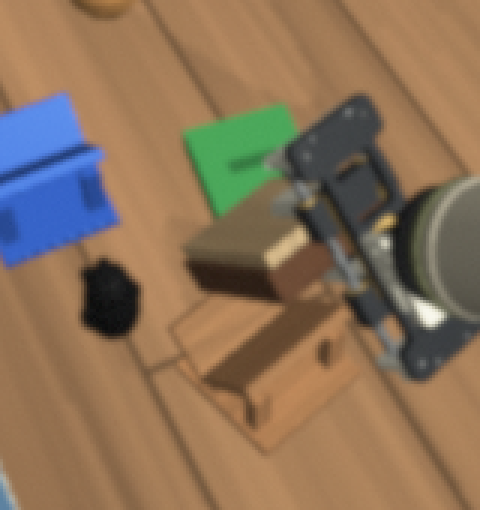

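Lifted together; the rest at crop (265,380) is empty. Turn in two halves, last joint from 1.95 towards -1.19.

```bash
python3 -m handwheel '[[1,0,0,0,0,0,-0.015],[1,0,0,0,0,0,-0.04],[1,0,0,0,0,0,-0.075],[1,0,0,0,0,0,-0.115],[1,0,0,0,0,0,-0.155],[1,0,0,0,0,0,-0.195],[1,0,0,0,0,0,-0.235],[1,0,0,0,0,0,-0.275],[1,0,0,0,0,0,-0.315],[1,0,0,0,0,0,-0.355],[1,0,0,0,0,0,-0.395],[1,0,0,0,0,0,-0.43],[1,0,0,0,0,0,-0.46],[1,0,0,0,0,0,-0.485],[1,0,0,0,0,0,-0.5],[1,0,0,0,0,0,-0.5]]'
python3 -m handwheel '[[1,0,0,0,0,0,-0.015],[1,0,0,0,0,0,-0.04],[1,0,0,0,0,0,-0.075],[1,0,0,0,0,0,-0.115],[1,0,0,0,0,0,-0.155],[1,0,0,0,0,0,-0.195],[1,0,0,0,0,0,-0.235],[1,0,0,0,0,0,-0.275],[1,0,0,0,0,0,-0.315],[1,0,0,0,0,0,-0.355],[1,0,0,0,0,0,-0.395],[1,0,0,0,0,0,-0.43],[1,0,0,0,0,0,-0.46],[1,0,0,0,0,0,-0.485],[1,0,0,0,0,0,-0.5],[1,0,0,0,0,0,-0.5],[1,0,0,0,0,0,-0.5]]'
python3 - <<'E'
from plan import *
st=robot.read_state();p=robot.read_camera('wrist');print(st['q'])
print(rows(*tgt(.104+.141*s2,.0205+.141*s2,flip=-1),st))
save(p,'w3.png')
E
```

```text
t: 10.35
tool_pos: [0.5161, 0.1364, 0.2604]
orientation: [1.472, 1.954, -0.617]
force: [0.6, -0.2, -4.6]
opening: 0.0395
gripper_force: 60.0
t: 12.48
tool_pos: [0.5162, 0.1365, 0.2607]
orientation: [-0.389, 2.784, -1.156]
force: [0.7, 0.2, -3.9]
opening: 0.0397
gripper_force: 60.0
[ 0.62327657  0.15135395  1.61065999 -0.73236659  1.6758018  -1.19203166]
[-0.0014 -0.0014 -0.002  -0.0005 -0.001   0.0008]
```

View pics/w3.png

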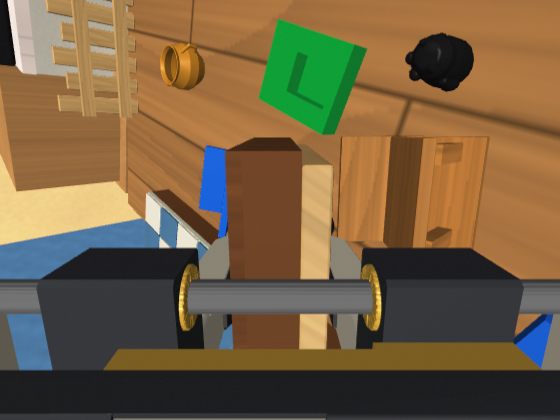

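```bash
python3 -m handwheel '[[1,0,0.01,0.01,0,0,0],[1,0,0.025,0.025,0,0,0],[1,0,0.04,0.04,0,0,0],[1,0,0.055,0.055,0,0,0],[1,0,0.068,0.068,0,0,0],[1,0,0.08,0.08,0,0,0],[1,0,0.088,0.088,0,0,0],[1,0,0.092,0.092,0,0,0],[1,0,0.094,0.094,0,0,0],[1,0,0.094,0.094,0,0,0],[1,0,0.094,0.094,0,0,0]]'
python3 - <<'E'
from plan import *
st=robot.read_state();print(rows(np.array([.5158,.1356,.1201]),tgt(.1,.02,flip=-1)[1],st))
p=robot.read_camera('wrist');save(p,'w4.png')
E
```

```text
t: 13.9
tool_pos: [0.516, 0.1364, 0.1285]
orientation: [-0.391, 2.784, -1.156]
force: [-0.7, -0.2, -4.2]
opening: 0.0399
gripper_force: 60.0
[ 0.0003  0.0054  0.0064 -0.0003 -0.0007  0.001 ]
```

View pics/w4.png

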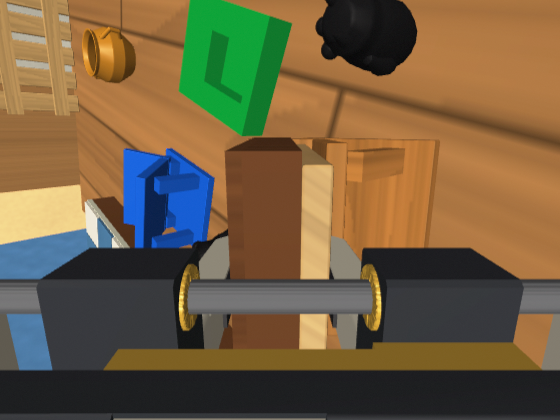

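```bash
python3 -m handwheel '[[1,0,0.001,0.001,0,0,0],[1,0,0.002,0.002,0,0,0],[1,0,0.003,0.003,0,0,0],[1,0,0.004,0.004,0,0,0],[1,0,0.0045,0.005,0,0,0],[1,0,0.0045,0.005,0,0,0],[1,0,0.0045,0.005,0,0,0]]';python3 -m handwheel '[[1,0,0,0.0005,0,0,0],[1,0,0,0.001,0,0,0],[1,0,0,0.001,0,0,0],[1,0,0,0.001,0,0,0]]'
```

```text
t: 14.82
tool_pos: [0.5157, 0.1358, 0.1212]
orientation: [-0.391, 2.784, -1.156]
force: [0.3, -0.5, -3.5]
opening: 0.0395
gripper_force: 60.0
t: 15.32
tool_pos: [0.5158, 0.1356, 0.121]
orientation: [-0.391, 2.784, -1.156]
force: [-3.3, 3.5, 0.6]
opening: 0.04
gripper_force: 60.0
```

```bash
python3 -m handwheel '[[1,0,0.0003,0.0003,0,0,0],[1,0,0.0005,0.0005,0,0,0],[1,0,0.0005,0.0005,0,0,0],[1,0,0.0005,0.0005,0,0,0]]'
python3 - <<'E'
from plan import *
st=robot.read_state()
for k in('force','wrist_torque'):print(R.from_rotvec(st['orientation']).inv().apply(st[k]))
E
```

```text
t: 15.82
tool_pos: [0.5158, 0.1357, 0.1209]
orientation: [-0.39, 2.784, -1.156]
force: [-6.5, 4.7, 5.2]
opening: 0.0399
gripper_force: 60.0
[ 4.94964077  0.72910082 -8.11296771]
[-0.49340287  0.72873261  0.21904679]
```

```bash
python3 -m handwheel '[[1,0,0,0,0,0,0],[1,0,0,0,0,0,0],[1,0,0,0,0,0,0]]' 20; python3 -m handwheel '[[1,0,0,0,0,0,0],[1,0,0,0,0,0,0],[1,0,0,0,0,0,0]]' 5
python3 -m handwheel '[[0.1,0,0,0,0,0,0],[0,0,0,0,0,0,0],[-0.3,0,0,0,0,0,0],[-0.6,0,0,0,0,0,0],[-1,0,0,0,0,0,0],[-1,0,0,0,0,0,0],[-1,0,0,0,0,0,0],[-1,0,0,0,0,0,0]]'
python3 - <<'E'
from plan import *
p=robot.read_camera('wrist');save(p,'w5.png')
E
```

```text
t: 16.2
tool_pos: [0.5158, 0.1357, 0.1209]
orientation: [-0.391, 2.784, -1.156]
force: [-6.9, 4.2, 4.1]
opening: 0.0399
gripper_force: 20.0
t: 16.58
tool_pos: [0.5159, 0.1357, 0.1208]
orientation: [-0.391, 2.783, -1.156]
force: [-5.2, 4.2, 3.5]
opening: 0.0401
gripper_force: 5.0
t: 17.58
tool_pos: [0.5159, 0.1351, 0.1197]
orientation: [-0.392, 2.784, -1.157]
force: [-0.9, -0.0, 0.7]
opening: 0.0923
gripper_force: 0.0
```

View pics/w5.png

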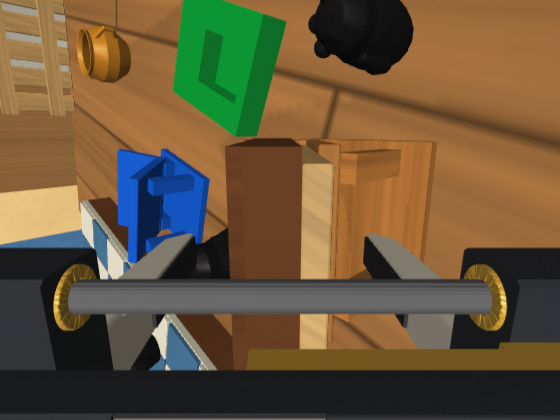

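Released and standing: tray left (227–302), board right (302–333) against the slope. I back off along the tool axis and measure.

```bash
python3 -m handwheel '[[-1,0,0,-0.02,0,0,0],[-1,0,0,-0.05,0,0,0],[-1,0,0,-0.1,0,0,0],[-1,0,0,-0.15,0,0,0],[-1,0,0,-0.15,0,0,0],[-1,0,0,-0.15,0,0,0],[-1,0,0,-0.15,0,0,0]]'
python3 - <<'E'
from plan import *
st=robot.read_state();p=robot.read_camera('wrist')
T=np.eye(4);T[:3,:3]=R.from_rotvec(st['orientation']).as_matrix();T[:3,3]=st['tool_pos'];C=np.linalg.inv(T@p['T_tool_cam'])
p['rvec']=R.from_matrix(C[:3,:3]).as_rotvec();p['tvec']=C[:3,3]
# expected end-face corners (board under): slope/board, joint, tray outer
X=np.array([C0-d*.135+n*a+[0,y,0] for a,y in((0,.05),(0,-.05),(.012,.05),(.012,-.05),(.012,.055),(.012,-.055),(.04,.055),(.04,-.055))])
P=proj(p,toW(X,Q)-[0,0,.001]);print(P.round(1))
c=np.array([160,90]);im=cv2.resize(p['frame'][90:280,160:420,::-1],None,fx=3,fy=3,interpolation=3)
for u in P: cv2.circle(im,tuple(int(v) for v in (u-c)*3),2,(255,0,255),-1)
cv2.imwrite('pics/w6.png',im)
E
```

```text
t: 18.5
tool_pos: [0.4869, 0.2364, 0.2246]
orientation: [-0.392, 2.785, -1.159]
force: [-1.2, -0.6, -0.3]
opening: 0.0931
gripper_force: 0.0
[[300.5 263.5]
 [302.9 150.6]
 [287.1 263.5]
 [288.4 150.5]
 [287.1 268.6]
 [288.4 144.3]
 [256.  268.5]
 [254.3 144.2]]
```

View pics/w6.png

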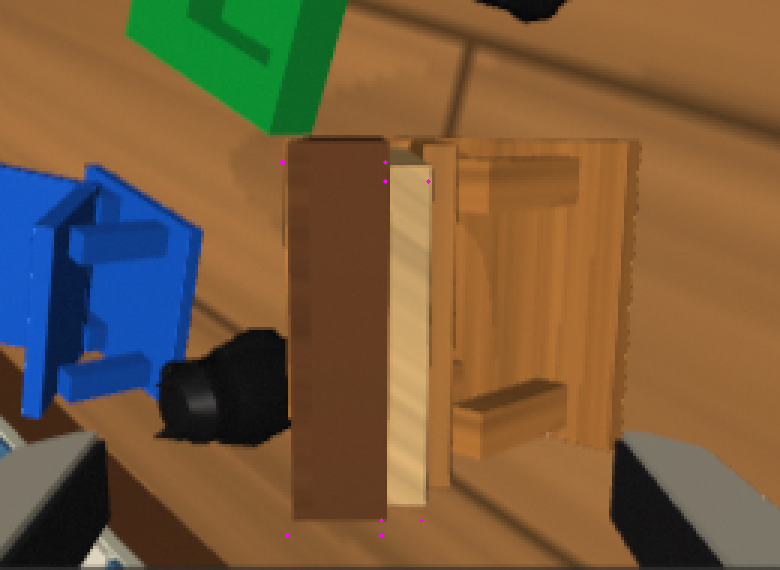

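```bash
python3 - <<'E'
from plan import *
import pickle
p0=pickle.load(open('w1.pkl','rb'));p1=robot.read_camera('wrist')
for nm,p,(a,b),(c,e) in(('before',p0,(264,282),(293,298)),('after',p1,(264,282),(293,299))):
  g=p['frame'].astype(float).sum(2)/3
  for lab,(l,r) in(('tray',(a,b)),('board',(c,e))):
    v=g[:,l:r].mean(1); print(nm,lab,'top130-152',v[130:153].round().astype(int),'bot250-270',v[250:271].round().astype(int))
E
```

```text
before tray top130-152 [ 94  82  99 112 113  92  51  25  25  26  25  48  64  67  67  67  67  67
  67  67  67  67  67] bot250-270 [ 65  65  65  65  64  64  65  64  64  64  64  64  64  92 104 104 104 103
 102 102 101]
before board top130-152 [ 42  80 103 108 107 108 108 108 108 102  87  76  67  62  61  61  56 110
 145 154 154 154 154] bot250-270 [158 161 163 164 166 167 167 118  59  60  61  62  63  63  65  64  66  68
  68  70  69]
after tray top130-152 [94 95 96 96 97 65 34 57 66 65 66 66 66 66 66 66 66 65 65 65 65 65 65] bot250-270 [63 63 63 63 63 63 63 63 63 63 63 63 63 76 86 89 90 90 91 92 93]
after board top130-152 [ 97  98  99  99 100  88  89  95  95  85  77  79  81  81  79 139 155 152
 150 151 150 148 147] bot250-270 [153 154 156 158 160 162 163 164 133 106 103 104 104 103 103 102 100 100
  99  98  98]
```

```bash
python3 - <<'E'
from plan import *
import pickle
def pose(p,st):
  T=np.eye(4);T[:3,:3]=R.from_rotvec(st['orientation']).as_matrix();T[:3,3]=st['tool_pos'];C=np.linalg.inv(T@p['T_tool_cam'])
  p['rvec']=R.from_matrix(C[:3,:3]).as_rotvec();p['tvec']=C[:3,3];return p
st=robot.read_state();p1=pose(robot.read_camera('wrist'),st);p0=pickle.load(open('w1.pkl','rb'))
for nm,p,hw,nn,ys in(('before tray',p0,.055,.014,(141.0,262.8)),('before board',p0,.05,.034,(147,257)),('after tray',p1,.055,.026,(136.7,263)),('after board',p1,.05,.006,(144.7,258))):
  f=lambda v:np.sort(proj(p,toW(np.array([C0-d*v[0]+n*nn+[0,v[1]+k*hw,0] for k in(-1,1)]),Q)-[0,0,.001])[:,1])-ys
  r=least_squares(f,[.135,0],x_scale=.001);print(nm,r.x.round(4),f(r.x).round(2))
# x-edges of end face at rows after
g=p1['frame'].astype(float).sum(2)/3
for rr in(155,200,248): print(rr,g[rr-3:rr+4,250:312].mean(0).round().astype(int).tolist())
save(p1,'w7.png')
E
```

```text
before tray [0.1359 0.0005] [0. 0.]
before board [0.134  0.0002] [0. 0.]
after tray [ 0.1366 -0.006 ] [-0. -0.]
after board [ 0.1335 -0.0046] [-0. -0.]
155 [103, 103, 103, 102, 83, 106, 72, 67, 67, 67, 67, 67, 67, 66, 65, 65, 66, 65, 65, 65, 65, 65, 66, 66, 65, 65, 65, 65, 65, 65, 66, 65, 65, 65, 65, 66, 65, 66, 65, 59, 144, 148, 149, 148, 148, 147, 148, 147, 148, 148, 148, 148, 150, 129, 89, 106, 108, 109, 111, 112, 113, 105]
200 [47, 51, 63, 76, 84, 80, 88, 61, 57, 57, 57, 57, 57, 59, 64, 65, 64, 64, 64, 64, 64, 64, 64, 64, 64, 64, 64, 64, 64, 64, 64, 64, 65, 64, 64, 65, 64, 65, 64, 72, 151, 159, 159, 159, 159, 159, 159, 159, 159, 159, 159, 159, 143, 100, 107, 110, 112, 112, 112, 113, 104, 81]
248 [89, 88, 87, 87, 87, 88, 87, 78, 66, 65, 65, 65, 65, 65, 64, 63, 64, 63, 63, 63, 63, 64, 63, 64, 64, 63, 63, 63, 63, 63, 63, 63, 64, 63, 64, 64, 63, 64, 63, 116, 152, 156, 156, 155, 156, 157, 159, 160, 162, 164, 166, 156, 109, 107, 108, 111, 110, 109, 108, 98, 64, 81]
```

```bash
python3 -c "
from plant import robot
print(robot.close_job())"
```

```text
the job is handed in; nothing more can be done
None
```

The pair has been turned over and set back on the rest, board underneath and tray on top, both ends within about 2 mm of the ledge and about 5 mm off centre by wrist-camera measurement; it was released, the arm backed off, and the job was handed in without a verdict (I did not re-check the owls and pots or see the armadillo).

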